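# Pack the offcuts and study models into the studio crate

### The arm

A 6-joint arm with a two-finger parallel gripper is mounted at the origin on the work surface. World frame = base frame: x ahead of the robot, y to its left, z up, the work surface at z = 0. Lengths are in m, angles in rad, forces in N, time in s.
With the tool pointing down it reaches from about 0.35 to 0.775 m from the base axis. Payload 7.3 kg.
Tool frame: the origin (TCP) lies at the very end of the fingers, on their centre line; the grasp point (between the pads) lies 19 mm behind it; z points along the fingers, y is the line along which they close (so a half turn about z gives the same grasp; the last joint's range is limited). The gripper opens to 92 mm and grips with 3 to 60 N. Pads are 19 mm wide; open, the fingers measure 130 mm over their backs; the gripper's body (75 mm by 190 mm) begins 47 mm behind the grasp point.
Start: joints at [1.048, 0.342, 1.524, -0, 1.275, -0.146], TCP at [0.193, 0.488, 0.227] pointing down, gripper open.
Joint ranges: [-2.53, 2.53], [-0.77, 2.02], [0.04, 2.7], [-1, 4.14], [0.28, 2.66], [-3.11, 3.11]. Speed limits (rad/s): [2.57, 2.57, 3.14, 3.14, 3.14, 3.14].

### API

Orientations are given as [roll, pitch, yaw] about the fixed x, y, z axes, in that order (R = Rz(yaw) Ry(pitch) Rx(roll)).
In Python, from cell import telemetry, eyes, job gives the robot as it stands.
- The arm moves only by the tool apply_moves, never from a script. Its arguments are lists of equal length, an entry for each row: "delta_pos": the shift along the world's x, y, z each as a share of 0.4 m, from -1 to 1, a list of three; "dr": the turn, a rotation vector about the world's x, y, z each as a share of 0.5 rad, from -1 to 1, a list of three; "jaw": the opening, from 0 (shut) to 1 (fully open). A call has 1 to 8 rows; each row is the pose to reach, as a shift and turn from the pose commanded when the call began; what a row does not reach only later rows make up. A row lasts 1/12 s, in which the tool goes at most 41.7 mm and 7.16 degrees, less where a joint would pass 70% of its speed; a pose out of reach is approached as far as the arm can. A call with a number of a shift or a turn outside -1 to 1 is refused whole. A call with a gripper value outside its range is refused whole. The fingers move at their own pace and stop on an object; "force" is the grip in N (left out, the last holds). Time passes only in rows, so rows that repeat a pose let the fingers close. It gives the time, the measured TCP pose, the force, the opening and the grip force at its end, in the units of the state.
- telemetry.observe(): the state, without advancing time (a new reading comes with each control period).
- eyes.read_camera(name): name is "scene" or "top" or "wrist"; returns the picture (384x512x3 uint8, red, green, blue); there is no depth.
- eyes.camera_model(name): a dict with "vertical_fov" (degrees; the focal length in pixels is half the picture's height over the tangent of half this angle, whatever the lens; pixels are square), "cx", "cy" (the principal point, pixels), "rvec" (rotation vector, rad) and "tvec" (3), from world to camera coordinates, as OpenCV has them; the wrist camera has in their place "hand_eye" (4x4, takes a point from camera to tool coordinates, whose origin is the TCP and whose axes are the flange's). Camera axes: x right, y down, z forward; pixel columns grow to the right and rows downward; lengths in m; the calibration is good to about 2 mm. A picture is of the moment at which its call begins: read the wrist's pose just before it. camera_model takes no time and is no camera call.
- job.hand_in(): hands the job in; it is judged then, once.
The state is a dict: "time": time; "qpos": joint angles; "qvel": joint speeds; "joint_efforts": joint torques, N m; "tool_pos": TCP position; "tool_rot": TCP orientation; "contact_force": force on the tool from outside, world axes, zero at the start; "torque": the same for the moment, N m; "opening": finger opening in m; "grip_force": force on a finger pad.
Only numpy, scipy, OpenCV 4.12 (cv2) and the standard library are available. Lean on these libraries where they do the work, as an engineer would, in place of code of your own. Each camera call takes 0.05 s, during which the arm holds its last target. There are 200 camera calls.

### The job

Clear the studio bench: carry the steel tray over the crate and tip the wood offcuts in it off its open front into the crate, then hang the empty tray level by its bar handle across both prongs of the hook. Lay the plywood divider flat on the crate's corner posts above the offcuts, grip lath up, and stand every study model upright on the divider, setting the models down gently rather than dropping them. Leave the mug, tin and sketchbook alone.

Things in the scene. Friction and masses are not known exactly. Their poses are not given: they have to be found in the camera images.
- crate: open plywood storage crate fixed to the bench, outside 200 (x) x 242 (y) x 150 high, walls and floor 8 thick, inside 184 x 226. In each inside corner stands a post 20 x 20 whose top is 105 above the bench, on which the divider rests. Origin: centre of its underside on the bench; z up. Its x axis points roughly away from the robot.
- tray: steel bench tray, 0.3 kg: floor 176 (x) x 150 (y) x 4 thick, walls to 40 high at the sides and back (+x end, x = 78), open at the front (-x end, x = -98; facing roughly the robot at the start). A wooden bar handle runs across it along y, carried by flat straps at the sides (y = +-77). Origin on the underside, below the bar and the centre of mass.
- tray_grip (a point): centre of the tray's bar handle, 125 above the tray's underside; the bar is 14 thick (tray x) and 22 high, free length 150 along tray y, so its bottom is 11 below this point.
- tray_lip (a point): middle of the tray's open front edge, on its floor: 98 in front of (-x) and 121 below tray_grip.
- hook: steel upright (30 x 30, 270 high) bolted to the bench, with a twin-prong hook. Origin at its foot. Two level round prongs, 8 in diameter, at y = +-45, run out in its -x direction, top edges 246 above the bench, and end at x = -178 in tips bent up to 268 high. A plate 110 wide, 225 to 259 high, lies on its front, to x = -21.
- hook_seat (a point): point midway between the two prongs, at the height of their top edges, 122 out from the upright's axis: the tray's bar rests across both prongs here, so that tray_grip is then 11 above this point. Axes as the hook's.
- divider: divider sheet, 6 mm plywood 174 (x) x 216 (y), 0.22 kg, with a grip lath on its upper face along x through the middle, 130 long, 16 wide (y), 22 high (top 28 above the underside). Origin: centre of the underside. It lies flat on the bench at the start; it fits the crate with 5 mm to spare on each side.
- divider_grip (a point): point within the grip lath at the divider's centre, 18 above its underside, 12 above the sheet.
- tower: white plaster study model of a stepped tower, 0.11 kg, on a card base 66 x 64 x 6; lower block 46 x 46 up to 34, upper block 34 x 34 from 34 to 78 above its underside. Origin: centre of the underside. May be absent.
- house: wooden study model of a gabled house, 0.1 kg, on a card base 70 (x) x 60 (y) x 6; walls 60 (x) x 38 (y) from 6 to 48, a pitched roof with its ridge along x up to 67. Origin: centre of the underside. May be absent.
- terraces: cork study model of stepped terraces, 0.1 kg, on a card base 70 (x) x 62 (y) x 6; three slabs each 42 wide (y) and 20 thick piled to 66: 62, 46 and 30 long (x), flush at their +x end (x = +31). Origin: centre of the underside. May be absent.
- mug: white mug, 80 across, 92 high, a bystander to be left alone.
- tin: closed tin, 84 across, 105 high, a bystander to be left alone.
- sketchbook: black sketchbook 150 x 205 x 18 lying flat, a bystander to be left alone.
- offcut1: wood offcut, a plain block; origin at the centre of its underside as it lies at the start; size 36 x 62 x 30 mm (x, y, z). Starts flat in the tray, its long side across the tray. May be absent. It slides off the tray's smooth floor once that is tipped past about 25 degrees.
- offcut2: wood offcut, a plain block; origin at the centre of its underside as it lies at the start; size 34 x 66 x 28 mm (x, y, z). Starts flat in the tray, its long side across the tray. May be absent. It slides off the tray's smooth floor once that is tipped past about 25 degrees.
- offcut3: wood offcut, a plain block; origin at the centre of its underside as it lies at the start; size 38 x 60 x 32 mm (x, y, z). Starts flat in the tray, its long side across the tray. May be absent. It slides off the tray's smooth floor once that is tipped past about 25 degrees.
- offcut4: wood offcut, a plain block; origin at the centre of its underside as it lies at the start; size 30 x 64 x 34 mm (x, y, z). Starts flat in the tray, its long side across the tray. May be absent. It slides off the tray's smooth floor once that is tipped past about 25 degrees.
- offcut5: wood offcut, a plain block; origin at the centre of its underside as it lies at the start; size 38 x 64 x 26 mm (x, y, z). Starts flat in the tray, its long side across the tray. May be absent. It slides off the tray's smooth floor once that is tipped past about 25 degrees.

How it is judged:
On the way, in this order (a step that is already met when the one before it is completed fails the run):
1. the tray is tipped with its open front edge over the crate's mouth (angle between tray's own z axis and vertical above 0.28 rad and x of tray_lip in the frame of crate between -0.1 and 0.1 m and y of tray_lip in the frame of crate between -0.121 and 0.121 m and height (world z) of tray_lip above 0.06 m), for 0.1 s.
2. all offcuts lie in the crate, below the tops of the corner posts (x of offcut1 in the frame of crate between -0.1 and 0.1 m and y of offcut1 in the frame of crate between -0.121 and 0.121 m and z of offcut1 in the frame of crate between -0.01 and 0.105 m and x of offcut2 in the frame of crate between -0.1 and 0.1 m and y of offcut2 in the frame of crate between -0.121 and 0.121 m and z of offcut2 in the frame of crate between -0.01 and 0.105 m and x of offcut3 in the frame of crate between -0.1 and 0.1 m and y of offcut3 in the frame of crate between -0.121 and 0.121 m and z of offcut3 in the frame of crate between -0.01 and 0.105 m and x of offcut4 in the frame of crate between -0.1 and 0.1 m and y of offcut4 in the frame of crate between -0.121 and 0.121 m and z of offcut4 in the frame of crate between -0.01 and 0.105 m and x of offcut5 in the frame of crate between -0.1 and 0.1 m and y of offcut5 in the frame of crate between -0.121 and 0.121 m and z of offcut5 in the frame of crate between -0.01 and 0.105 m), for 0.2 s.
3. the divider lies flat on the four corner posts, over the offcuts (all of step 2 and x of divider in the frame of crate between -0.012 and 0.012 m and y of divider in the frame of crate between -0.012 and 0.012 m and z of divider in the frame of crate between 0.099 and 0.111 m and angle between divider's own z axis and vertical below 0.05 rad), for 0.2 s.
At the end, for the whole second after the job is handed in: Offcuts all in the crate under the divider; divider flat on the posts (6 mm, 0.05 rad), lath up; models upright (0.12 rad) on its sheet (9 mm), inside the crate; tray hangs level (0.25 rad) by its bar across both prongs, within 45 mm along and 30 mm across of hook_seat; all at rest (all of step 3 and x of tower in the frame of crate between -0.092 and 0.092 m and y of tower in the frame of crate between -0.113 and 0.113 m and z of tower in the frame of crate between 0.103 and 0.12 m and angle between each of tower, house, terraces's own z axis and vertical below 0.12 rad and x of house in the frame of crate between -0.092 and 0.092 m and y of house in the frame of crate between -0.113 and 0.113 m and z of house in the frame of crate between 0.103 and 0.12 m and x of terraces in the frame of crate between -0.092 and 0.092 m and y of terraces in the frame of crate between -0.113 and 0.113 m and z of terraces in the frame of crate between 0.103 and 0.12 m and x of tray_grip in the frame of hook_seat between -0.045 and 0.045 m and y of tray_grip in the frame of hook_seat between -0.03 and 0.03 m and z of tray_grip in the frame of hook_seat between 0.003 and 0.022 m and angle between tray's own z axis and vertical below 0.25 rad and contact force between tray and hook above 0.5 N and linear speed of each of tower, house, terraces, tray, divider, offcut1, offcut2, offcut3, offcut4, offcut5 below 0.05 m/s); the robot touches nothing.
It fails at once if the mug, tin or sketchbook is disturbed (moved more than 3 cm or tipped) (distance of any of mug, tin, sketchbook from where it was at the start of the episode above 0.03 m or angle between any of mug, tin, sketchbook's own z axis and vertical above 0.5 rad).
It fails at once if a model is dropped: let go and falling while still more than 3 cm above the divider's sheet ((z of tower in the frame of divider above 0.036 m and linear speed of tower above 0.5 m/s and contact force between tower and the fingers below 0.05 N) or (z of house in the frame of divider above 0.036 m and linear speed of house above 0.5 m/s and contact force between house and the fingers below 0.05 N) or (z of terraces in the frame of divider above 0.036 m and linear speed of terraces above 0.5 m/s and contact force between terraces and the fingers below 0.05 N)).
Of offcut1, offcut2, offcut3, offcut4, offcut5 only 3 to 5 are there at a start; the rules pass over those that are not, and their reading is None.
Of tower, house, terraces only 2 to 3 are there at a start; the rules pass over those that are not, and their reading is None.
At some moment in a run one of tower, house, terraces, divider may be knocked a few centimetres aside while the robot is not near it.
It also fails if it takes over 210 s, if anything falls off the work surface, if the arm or the gripper's body presses on something with over 40 N, if the wrist force passes 120 N, or if a joint passes its speed limit or range.

## Working session

There is one attempt and no reset: what is moved stays moved. The work goes in short steps, Python scripts to look and compute and a tool call to move; the robot and the scene stay as the last step left them, time stands still between calls to the robot, and variables do not carry over. Pictures are saved under pics/ and viewed, at most 14 in all, crops included, and the job is handed in when it is done.

Besides the shell and the picture viewer there is one more tool, called after "Request:" as name(argument=value, ...), one argument or row to a line, values as JSON. apply_moves: Moves the arm, as the interface text tells. Its arguments: {"type":"object","properties":{"delta_pos":{"type":"array"},"dr":{"type":"array"},"jaw":{"type":"array"},"force":{"type":"number"}},"required":["delta_pos","dr","jaw"]}

```bash
ls; mkdir -p pics; cat > h.py <<'E'
import numpy as np, cv2
from cell import telemetry, eyes, job
def K(m):
    f=192/np.tan(np.radians(m["vertical_fov"])/2); return np.array([[f,0,m["cx"]],[0,f,m["cy"]],[0,0,1.]])
def cam(name,st=None):
    m=eyes.camera_model(name)
    if "rvec" in m:
        R=cv2.Rodrigues(np.array(m["rvec"],float))[0]; t=np.array(m["tvec"],float).ravel(); return K(m),R,t
    st=st or telemetry.observe(); T=np.eye(4); T[:3,:3]=rpy(st["tool_rot"]); T[:3,3]=st["tool_pos"]
    C=T@np.array(m["hand_eye"]); R=C[:3,:3].T; return K(m),R,-R@C[:3,3]
def rpy(a):
    from scipy.spatial.transform import Rotation as Ro
    return Ro.from_euler("xyz",a).as_matrix()
def ray(c,uv,z):
    k,R,t=c; uv=np.atleast_2d(np.array(uv,float)); d=(R.T@np.linalg.inv(k)@np.c_[uv,np.ones(len(uv))].T).T; o=-R.T@t
    return o+d*((z-o[2])/d[:,2])[:,None]
def proj(c,P):
    k,R,t=c; q=(k@(R@np.atleast_2d(P).T+t[:,None])).T; return q[:,:2]/q[:,2:]
def shot(name,fn):
    im=eyes.read_camera(name); cv2.imwrite("pics/"+fn,im[:,:,::-1]); return im
E
python3 - <<'E'
from h import *
for n in("scene","top","wrist"):
    m=eyes.camera_model(n);print(m)
    if n!="wrist":
        k,R,t=cam(n);print(-R.T@t,R[2])
a=shot("top","t0.png");b=shot("scene","s0.png");print(telemetry.observe())
E
```

```text
pics
{'vertical_fov': 57.89239260597865, 'cx': 249.65990742049766, 'cy': 192.83446414950305, 'rvec': array([ 0.77393139,  2.68588004, -0.94064864]), 'tvec': array([ 0.46348107, -0.08446204,  1.21790838])}
[0.84061583 0.44805231 0.89323206] [-0.33999708 -0.52540987 -0.77996568]
{'vertical_fov': 56.38643270763292, 'cx': 255.69575713767875, 'cy': 188.45822591635687, 'rvec': array([ 2.15826893, -2.15995694,  0.12046203]), 'tvec': array([-0.04188472,  0.55314078,  1.17616888])}
[ 0.41278586 -0.04821206  1.2322239 ] [ 0.11613259  0.00487871 -0.99322174]
{'vertical_fov': 64.28577672297193, 'cx': 261.1416734083911, 'cy': 190.1497503087258, 'hand_eye': array([[ 2.32883659e-04, -9.60844623e-01, -2.77087633e-01,
         7.50710719e-02],
       [ 9.99999971e-01,  2.41018316e-04,  4.70067474e-06,
         4.61442881e-04],
       [ 6.22665766e-05, -2.77087626e-01,  9.60844651e-01,
        -1.58975434e-01],
       [ 0.00000000e+00,  0.00000000e+00,  0.00000000e+00,
         1.00000000e+00]])}
{'time': 0.1, 'qpos': array([ 1.04798384e+00,  3.42638604e-01,  1.52491418e+00, -3.54476619e-05,
        1.27537654e+00, -1.45963096e-01]), 'qvel': array([-0.00220139, -0.00074329, -0.00117718, -0.00015994, -0.00075137,
       -0.00082473]), 'joint_efforts': array([ 1.62463002e-03, -4.32000089e+01, -2.44697160e+01,  7.19416095e-02,
        5.25989919e-02, -1.07857122e-05]), 'tool_pos': array([0.19298884, 0.48786111, 0.2261245 ]), 'tool_rot': array([-3.14026527e+00, -1.60874675e-04,  2.76475350e+00]), 'contact_force': array([ 0.54452675, -0.03969105,  0.74442745]), 'torque': array([0.01790781, 0.0365777 , 0.02707103]), 'grip_force': 0.0, 'opening': 0.09155720805069818}
```

View pics/t0.png

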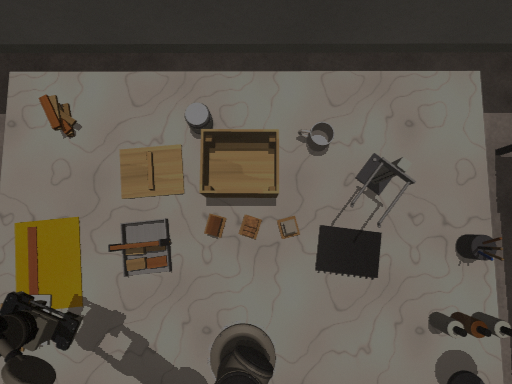

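View pics/s0.png

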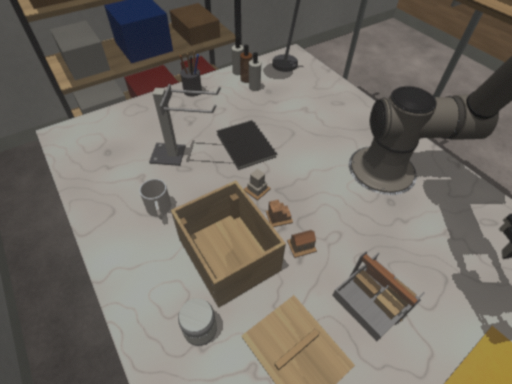

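The top view shows, left to right: divider (152,172), tray (147,248), crate (240,162), house (215,226), terraces (250,227), tower (288,228), hook (base ~380,175, prongs running toward the lower left) and sketchbook (348,252). The tin is at (197,115) and the mug at (319,136). All three models are there. I'll enlarge it to get corners.

```bash
python3 - <<'E'
from h import *
b=cv2.imread("pics/t0.png")
def g(c,s,fn):
    x0,y0,x1,y1=c; d=cv2.resize(b[y0:y1,x0:x1],None,fx=s,fy=s,interpolation=cv2.INTER_CUBIC); d=cv2.convertScaleAbs(d,alpha=1.6)
    for i in range((x0+9)//10*10,x1,10):
        cv2.line(d,((i-x0)*s,0),((i-x0)*s,6 if i%50 else 16),(0,0,255),1)
    for j in range((y0+9)//10*10,y1,10):
        cv2.line(d,(0,(j-y0)*s),(6 if j%50 else 16,(j-y0)*s),(0,0,255),1)
    return d
A=g((100,120,300,285),4,0); cv2.imwrite("pics/c1.png",A)
cv2.imwrite("pics/c2.png",g((300,110,430,290),3,0)[:540])
E
```

```text
(no output)
```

View pics/c1.png

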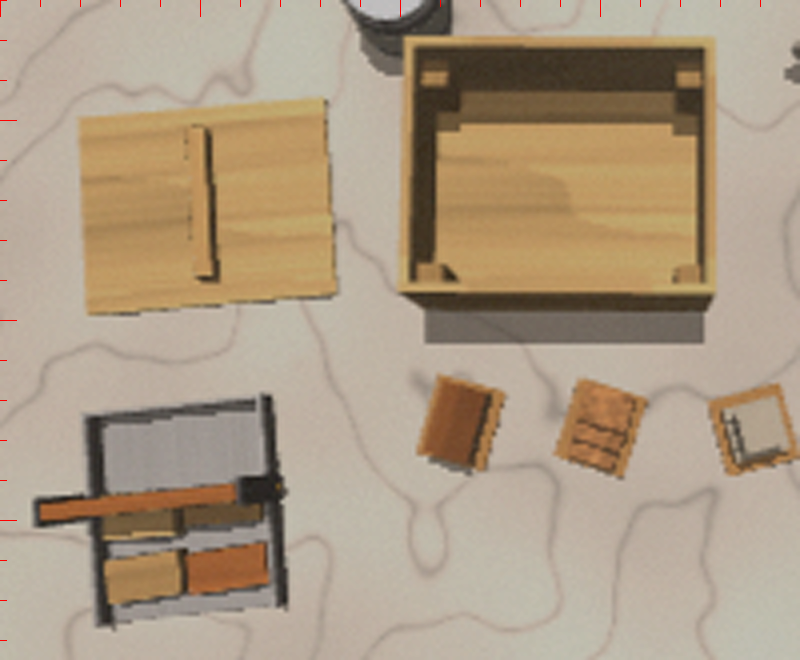

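View pics/c2.png

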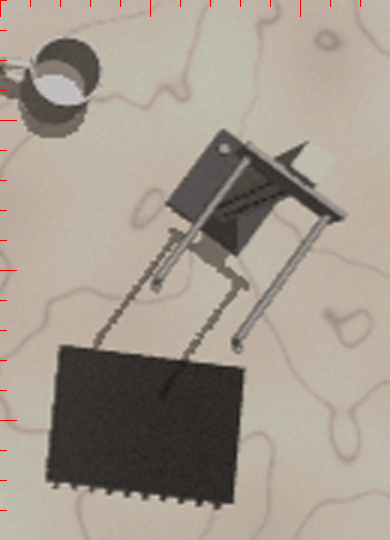

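The crops (4x from (100,120), 3x from (300,110)) show four offcuts in the tray, with the open front toward the robot. All corners are readable, so I'll convert them.

```bash
python3 - <<'E'
from h import *
np.set_printoptions(precision=4,suppress=True)
c=cam("top")
f1=lambda L:[(100+x/4-.4,120+y/4-.4) for x,y in L]
f2=lambda L:[(300+x/3-.4,110+y/3-.4) for x,y in L]
def rep(n,L,z,f):
    p=ray(c,f(L),z)[:,:2]; e=[np.linalg.norm(p[(i+1)%len(p)]-p[i]) for i in range(len(p))]
    a=[np.degrees(np.arctan2(*(p[(i+1)%len(p)]-p[i])[::-1])) for i in range(len(p))]
    print(n,p.mean(0),"edges",np.array(e),"ang",np.round(a,1))
rep("crate",[(403,37),(715,37),(715,296),(400,294)],.15,f1)
rep("divider",[(80,118),(326,98),(336,294),(90,313)],.006,f1)
rep("lathtop",[(190,127),(208,125),(215,276),(196,278)],.028,f1)
rep("traywalls",[(88,416),(268,397),(286,605),(103,625)],.04,f1)
rep("barTop",[(35,502),(280,478),(280,498),(38,520)],.13,f1)
rep("house",[(438,376),(505,390),(487,472),(418,455)],.006,f1)
rep("terr",[(582,380),(648,397),(624,478),(556,454)],.006,f1)
rep("tower",[(710,400),(780,384),(800,456),(729,474)],.006,f1)
rep("prongs",[(250,152),(326,218),(237,346),(155,286)],.242,f2)
rep("sketch",[(60,345),(244,368),(232,502),(47,482)],.018,f2)
rep("roof",[(438,376),(492,390),(472,470),(418,455)],.048,f1)
E
```

```text
crate [0.625  0.0079] edges [0.2421 0.2019 0.2393 0.2005] ang [-90.1 179.6  89.6   0.3]
divider [0.6181 0.3192] edges [0.2157 0.1729 0.2122 0.172 ] ang [ -85.3 -175.8   94.4    5.4]
lathtop [0.6179 0.3176] edges [0.0155 0.1309 0.0162 0.1308] ang [ -83.6 -175.5   96.     4.2]
traywalls [0.3582 0.3185] edges [0.1499 0.1705 0.1499 0.1709] ang [ -84.  -173.4   96.1    6.6]
barTop [0.3702 0.3124] edges [0.1873 0.0151 0.1847 0.0139] ang [ -84.5 -178.4   95.1   12.2]
house [0.4296 0.0962] edges [0.0587 0.0709 0.0605 0.0689] ang [-101.8  168.1   76.3  -13.4]
terr [ 0.4262 -0.0235] edges [0.0582 0.0714 0.0612 0.0665] ang [-104.4  163.3   70.7  -19.2]
tower [ 0.425 -0.153] edges [0.0614 0.0631 0.0622 0.0645] ang [ -77.2 -165.2  104.1   14. ]
prongs [ 0.5158 -0.3891] edges [0.0921 0.1468 0.0916 0.1559] ang [-132.6  143.6   53.1  -36.5]
sketch [ 0.3446 -0.351 ] edges [0.2069 0.1481 0.2048 0.152 ] ang [-97.1 172.5  83.9  -6.6]
roof [0.4295 0.097 ] edges [0.0462 0.0673 0.0461 0.0666] ang [-104.5  166.5   74.6  -13.4]
```

Request:
apply_moves(
  delta_pos=[
    [0.4375,-0.425,0.05],
    [0.4375,-0.425,0.05],
    [0.4375,-0.425,0.05],
    [0.4375,-0.425,0.05],
    [0.4375,-0.425,0.05],
    [0.4375,-0.425,0.05],
    [0.4375,-0.425,0.05],
  ],
  dr=[
    [0,0,-1],
    [0,0,-1],
    [0,0,-1],
    [0,0,-1],
    [0,0,-1],
    [0,0,-1],
    [0,0,-1],
  ],
  jaw=[1,1,1,1,1,1,1],
)

```text
time: 0.68
tool_pos: [0.3724, 0.3142, 0.247]
tool_rot: [3.141, 0.003, 2.259]
contact_force: [1.2, 1.0, 0.5]
opening: 0.0917
grip_force: 0.0
```

Request:
apply_moves(
  delta_pos=[
    [0,0,0],
    [0,0,0],
    [0,0,0],
    [0,0,0],
    [0,0,0],
    [0,0,0],
  ],
  dr=[
    [0,0,-1],
    [0,0,-1],
    [0,0,-1],
    [0,0,-1],
    [0,0,-1],
    [0,0,-1],
  ],
  jaw=[1,1,1,1,1,1],
)

```text
time: 1.18
tool_pos: [0.3678, 0.3183, 0.2465]
tool_rot: [-3.141, 0.0, 1.769]
contact_force: [0.0, 0.1, 0.0]
opening: 0.0922
grip_force: 0.0
```

```bash
python3 - <<'E'
from h import *
s=telemetry.observe();print(s["tool_pos"],s["tool_rot"],s["time"])
c=cam("wrist",s);im=shot("wrist","w1.png")
for y in(-.075,0,.075):
    a=np.radians(5.7);p=[.368-np.sin(a)*y,.3195+np.cos(a)*y,.136];print(y,proj(c,p))
E
```

```text
[0.36778461 0.31833045 0.2464706 ] [-3.14101173e+00  2.11072441e-04  1.76882817e+00] 1.1833
-0.075 [[254.13115672 259.64094004]]
0 [[261.69659711 186.42853046]]
0.075 [[270.47614984 101.46689208]]
```

View pics/w1.png

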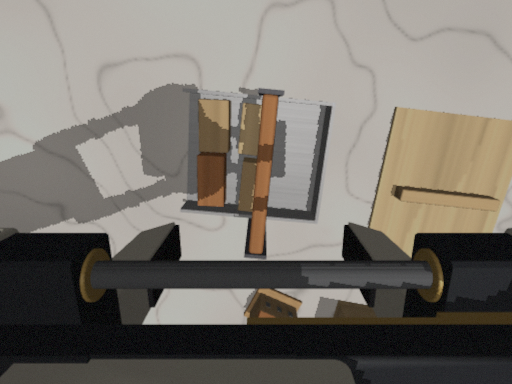

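The bar runs from (270,95) to (258,252) in the wrist view, within about 6 mm of my prediction.

Request:
apply_moves(
  delta_pos=[
    [0,0.016,0],
    [0,0.016,-0.1],
    [0,0.016,-0.2],
    [0,0.016,-0.28],
    [0,0.016,-0.35],
    [0,0.016,-0.35],
    [0,0.016,-0.35],
  ],
  dr=[
    [0,0,-0.22],
    [0,0,-0.22],
    [0,0,-0.22],
    [0,0,-0.22],
    [0,0,-0.22],
    [0,0,-0.22],
    [0,0,-0.22],
  ],
  jaw=[1,1,1,1,1,1,1],
)

```text
time: 1.82
tool_pos: [0.3675, 0.3243, 0.1062]
tool_rot: [-3.139, 0.001, 1.657]
contact_force: [1.1, -0.3, 0.6]
opening: 0.0917
grip_force: 0.0
```

Request:
apply_moves(
  delta_pos=[
    [0,0,0],
    [0,0,0],
    [0,0,0],
    [0,0,0],
    [0,0,0],
    [0,0,0],
    [0,0,0],
    [0,0,0],
  ],
  dr=[
    [0,0,0],
    [0,0,0],
    [0,0,0],
    [0,0,0],
    [0,0,0],
    [0,0,0],
    [0,0,0],
    [0,0,0],
  ],
  jaw=[0,0,0,0,0,0,0,0],
  force=50,
)

```text
time: 2.48
tool_pos: [0.3682, 0.3246, 0.1068]
tool_rot: [3.141, -0.0, 1.655]
contact_force: [0.4, 0.3, 0.1]
opening: 0.0429
grip_force: 0.0
```

Request:
apply_moves(
  delta_pos=[
    [0,0,0],
    [0,0,0],
    [0,0,0],
    [0,0,0],
    [0,0,0],
    [0,0,0],
    [0,0,0],
    [0,0,0],
  ],
  dr=[
    [0,0,0],
    [0,0,0],
    [0,0,0],
    [0,0,0],
    [0,0,0],
    [0,0,0],
    [0,0,0],
    [0,0,0],
  ],
  jaw=[0,0,0,0,0,0,0,0],
)

```text
time: 3.15
tool_pos: [0.368, 0.3245, 0.1067]
tool_rot: [-3.141, 0.0, 1.655]
contact_force: [-1.7, -0.7, -0.3]
opening: 0.0136
grip_force: 49.9
```

Request:
apply_moves(
  delta_pos=[
    [0,0,0.03],
    [0,0,0.08],
    [0,0,0.15],
    [0,0,0.22],
    [0,0,0.3],
    [0,0,0.38],
    [0,0,0.45],
    [0,0,0.475],
  ],
  dr=[
    [0,0,0],
    [0,0,0],
    [0,0,0],
    [0,0,0],
    [0,0,0],
    [0,0,0],
    [0,0,0],
    [0,0,0],
  ],
  jaw=[0,0,0,0,0,0,0,0],
)

```text
time: 3.82
tool_pos: [0.3692, 0.3252, 0.3006]
tool_rot: [3.136, -0.003, 1.655]
contact_force: [1.1, 0.6, -3.7]
opening: 0.0134
grip_force: 49.9
```

Request:
apply_moves(
  delta_pos=[
    [0.01,-0.01,0],
    [0.04,-0.04,0],
    [0.08,-0.085,0],
    [0.13,-0.14,0],
    [0.185,-0.2,0],
    [0.24,-0.26,0],
    [0.3,-0.32,0],
    [0.36,-0.385,0],
  ],
  dr=[
    [0,0,0],
    [0,0,0],
    [0,0,-0.05],
    [0,0,-0.08],
    [0,0,-0.1],
    [0,0,-0.12],
    [0,0,-0.14],
    [0,0,-0.17],
  ],
  jaw=[0,0,0,0,0,0,0,0],
)

```text
time: 4.48
tool_pos: [0.5125, 0.1689, 0.2946]
tool_rot: [-3.138, 0.001, 1.57]
contact_force: [-0.2, -0.2, -4.0]
opening: 0.0137
grip_force: 49.9
```

Request:
apply_moves(
  delta_pos=[
    [0.06,-0.065,0],
    [0.12,-0.13,0],
    [0.18,-0.195,0],
    [0.24,-0.255,0],
    [0.29,-0.31,0],
    [0.33,-0.355,0],
    [0.36,-0.385,0],
    [0.38,-0.405,0],
  ],
  dr=[
    [0,0,0],
    [0,0,0],
    [0,0,0],
    [0,0,0],
    [0,0,0],
    [0,0,0],
    [0,0,0],
    [0,0,0],
  ],
  jaw=[0,0,0,0,0,0,0,0],
)

```text
time: 5.15
tool_pos: [0.6648, 0.0059, 0.2932]
tool_rot: [-3.137, 0.0, 1.568]
contact_force: [-0.2, 0.7, -3.9]
opening: 0.014
grip_force: 49.9
```

```bash
python3 - <<'E'
from h import *
a=shot("scene","s1.png");s=telemetry.observe();print(s["tool_pos"],s["tool_rot"],s["contact_force"])
E
```

```text
[0.66558482 0.00475602 0.29287283] [-3.13783193e+00  1.17329654e-03  1.56675680e+00] [-2.43946465 -2.76308458 -5.74651572]
```

View pics/s1.png

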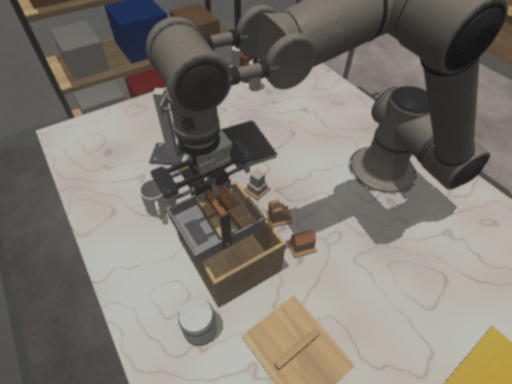

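The tray is level over the crate with its offcuts still aboard (around (215,205)). Now I'll tip it.

Request:
apply_moves(
  delta_pos=[
    [0.02,0,0],
    [0.04,0,0],
    [0.06,0,-0.01],
    [0.07,0,-0.02],
    [0.07,0,-0.02],
    [0.07,0,-0.02],
    [0.07,0,-0.02],
    [0.07,0,-0.02],
  ],
  dr=[
    [0,-0.15,0],
    [0,-0.3,0],
    [0,-0.45,0],
    [0,-0.6,0],
    [0,-0.75,0],
    [0,-0.9,0],
    [0,-1,0],
    [0,-1,0],
  ],
  jaw=[0,0,0,0,0,0,0,0],
)

```text
time: 5.87
tool_pos: [0.6889, 0.009, 0.2853]
tool_rot: [2.647, -0.001, 1.57]
contact_force: [-1.2, 0.3, -4.5]
opening: 0.0138
grip_force: 49.9
```

Request:
apply_moves(
  delta_pos=[
    [0,0,0],
    [0,0,0],
    [0,0,0],
    [0,0,0],
    [0,0,0],
    [0,0,0],
    [0,0,0],
    [0,0,0],
  ],
  dr=[
    [0,-0.1,0],
    [0,-0.2,0],
    [0,-0.3,0],
    [0,-0.4,0],
    [0,-0.4,0],
    [0,-0.4,0],
    [0,-0.4,0],
    [0,-0.4,0],
  ],
  jaw=[0,0,0,0,0,0,0,0],
)

```text
time: 6.53
tool_pos: [0.6928, 0.0086, 0.2891]
tool_rot: [2.442, -0.001, 1.57]
contact_force: [0.1, -0.6, -2.8]
opening: 0.0133
grip_force: 49.9
```

```bash
python3 - <<'E'
from h import *
a=shot("scene","s2.png");b=shot("top","t2.png")
d=np.hstack([a[100:340,120:340],b[80:320,150:370]]);cv2.imwrite("pics/m2.png",cv2.convertScaleAbs(cv2.resize(d[:,:,::-1],None,fx=1.8,fy=1.8),alpha=1.4))
E
```

```text
(no output)
```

View pics/m2.png

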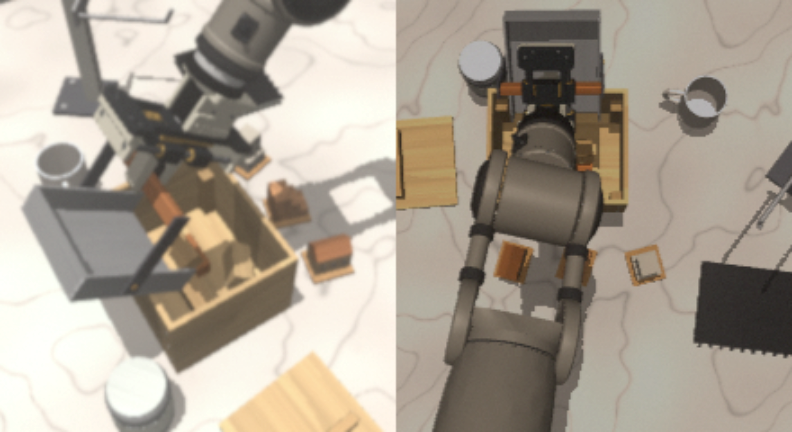

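Four offcuts are in the crate and the tray is empty. I'll raise and level it, then check the hook geometry against the scene view.

Request:
apply_moves(
  delta_pos=[
    [0,0,0.1],
    [-0.02,0,0.15],
    [-0.04,0,0.15],
    [-0.07,0,0.15],
    [-0.07,0,0.15],
    [-0.07,0,0.15],
    [-0.07,0,0.15],
    [-0.07,0,0.15],
  ],
  dr=[
    [0,0,0],
    [0,0.2,0],
    [0,0.4,0],
    [0,0.6,0],
    [0,0.8,0],
    [0,1,0],
    [0,1,0],
    [0,1,0],
  ],
  jaw=[0,0,0,0,0,0,0,0],
)

```text
time: 7.3
tool_pos: [0.6656, 0.0085, 0.3475]
tool_rot: [2.94, -0.0, 1.57]
contact_force: [0.2, -0.0, -2.6]
opening: 0.0134
grip_force: 49.9
```

```bash
python3 - <<'E'
from h import *
np.set_printoptions(precision=4,suppress=True)
c=cam("top");cs=cam("scene")
f2=lambda L:[(300+x/3-.4,110+y/3-.4) for x,y in L]
T=ray(c,f2([(156,285),(237,345)]),.264)[:,:2]
Rt=ray(c,f2([(250,152),(328,218)]),.242)[:,:2]
print(T,Rt,np.linalg.norm(T[0]-T[1]),np.linalg.norm(Rt[0]-Rt[1]))
d=(Rt.mean(0)-T.mean(0));print(np.linalg.norm(d),np.degrees(np.arctan2(d[1],d[0])))
n=T[1]-T[0];print("n",np.degrees(np.arctan2(n[1],n[0]))+90)
a=np.radians(-36.8);u=np.array([np.cos(a),np.sin(a)])
seat=T.mean(0)+.052*u;print("seat",seat)
o=seat+.122*u
for xy,z in[((-.174,.045),.264),((-.174,-.045),.264),((-.025,.045),.246),((-.025,-.045),.246),((0,0),.27)]:
    p=o+xy[0]*u+xy[1]*np.array([-u[1],u[0]]);print(xy,proj(cs,[*p,z]),proj(c,[*p,z]))
im=cv2.imread("pics/s0.png")[70:180,120:260];cv2.imwrite("pics/hk.png",cv2.convertScaleAbs(cv2.resize(im,None,fx=4,fy=4),alpha=1.3))
E
```

```text
[[ 0.4818 -0.3027]
 [ 0.4279 -0.3735]] [[ 0.6078 -0.4002]
 [ 0.5455 -0.4698]] 0.08888099865082588 0.09345397486578934
0.15563520800442252 -38.51974307335218
n -37.29039017728772
seat [ 0.4965 -0.3692]
(-0.174, 0.045) [[214.1581 106.3558]] [[351.3489 204.5886]]
(-0.174, -0.045) [[218.3326  88.0858]] [[378.8531 224.6117]]
(-0.025, 0.045) [[164.6155 108.5458]] [[380.3425 162.3422]]
(-0.025, -0.045) [[171.281   90.5058]] [[407.173 181.453]]
(0, 0) [[158.3772  92.1164]] [[402.2242 163.1632]]
```

View pics/hk.png

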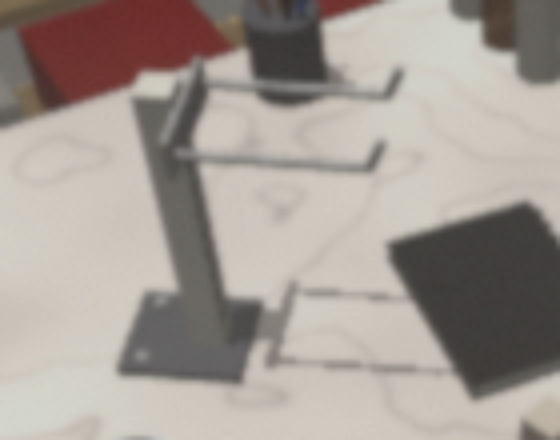

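The hook prediction matches the scene view: tips at (220,88) and (215,106).

Request:
apply_moves(
  delta_pos=[
    [-0.05,-0.02,0],
    [-0.13,-0.05,0],
    [-0.22,-0.08,0],
    [-0.32,-0.12,0],
    [-0.42,-0.16,0],
    [-0.52,-0.2,0],
    [-0.62,-0.24,0],
    [-0.7125,-0.27,0],
  ],
  dr=[
    [0,0.1,0],
    [0,0.2,0],
    [0,0.3,0],
    [0,0.4,0],
    [0,0.4,0],
    [0,0.4,0],
    [0,0.4,0],
    [0,0.4,0],
  ],
  jaw=[0,0,0,0,0,0,0,0],
)

```text
time: 7.97
tool_pos: [0.3797, -0.0986, 0.3483]
tool_rot: [3.137, 0.002, 1.57]
contact_force: [-0.6, -1.6, -0.9]
opening: 0.0139
grip_force: 49.9
```

Request:
apply_moves(
  delta_pos=[
    [0,0,0],
    [0,0,0],
    [0,0,0],
    [0,0,0],
    [0,0,-0.05],
    [0,0,-0.1],
    [0,0,-0.1],
    [0,0,-0.1],
  ],
  dr=[
    [0,0,-0.15],
    [0,0,-0.3],
    [0,0,-0.5],
    [0,0,-0.7],
    [0,0,-0.9],
    [0,0,-1],
    [0,0,-1],
    [0,0,-1],
  ],
  jaw=[0,0,0,0,0,0,0,0],
)

```text
time: 8.63
tool_pos: [0.3811, -0.098, 0.3086]
tool_rot: [3.14, -0.0, 1.072]
contact_force: [-0.2, 0.3, -1.5]
opening: 0.0138
grip_force: 49.9
```

Request:
apply_moves(
  delta_pos=[
    [0,-0.05,0],
    [0,-0.12,0],
    [-0.01,-0.2,-0.02],
    [-0.02,-0.28,-0.04],
    [-0.04,-0.36,-0.06],
    [-0.049,-0.421,-0.077],
    [-0.049,-0.421,-0.077],
    [-0.049,-0.421,-0.077],
  ],
  dr=[
    [0,0,-0.1],
    [0,0,-0.2],
    [0,0,-0.31],
    [0,0,-0.31],
    [0,0,-0.31],
    [0,0,-0.31],
    [0,0,-0.31],
    [0,0,-0.31],
  ],
  jaw=[0,0,0,0,0,0,0,0],
)

```text
time: 9.3
tool_pos: [0.3622, -0.268, 0.2787]
tool_rot: [3.139, 0.0, 0.914]
contact_force: [0.6, 1.1, -1.5]
opening: 0.0138
grip_force: 49.9
```

```bash
python3 - <<'E'
from h import *
s=telemetry.observe();print(s["tool_pos"],s["tool_rot"])
b=shot("top","t3.png");a=shot("scene","s3.png")
d=np.hstack([a[60:220,110:330],b[120:280,270:490]]);cv2.imwrite("pics/m3.png",cv2.convertScaleAbs(cv2.resize(d[:,:,::-1],None,fx=1.8,fy=1.8),alpha=1.4))
E
```

```text
[ 0.36221177 -0.26802458  0.27867054] [3.13936543e+00 1.07599026e-05 9.13700545e-01]
```

View pics/m3.png

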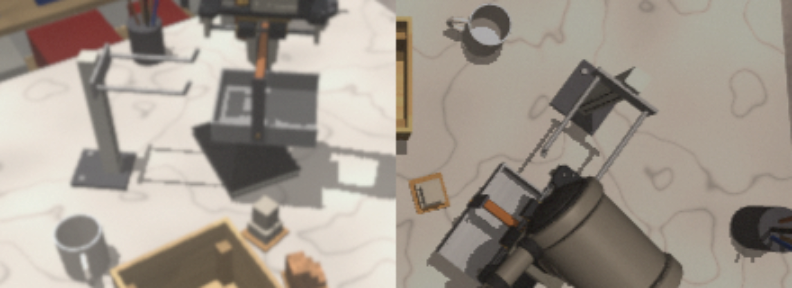

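The tray is lined up in front of the prongs, so I'll slide it in and lower it.

Request:
apply_moves(
  delta_pos=[
    [0.04,-0.03,0],
    [0.09,-0.07,0],
    [0.14,-0.11,0],
    [0.19,-0.145,0],
    [0.24,-0.183,0],
    [0.29,-0.221,0],
    [0.335,-0.255,0],
    [0.335,-0.255,0],
  ],
  dr=[
    [0,0,0],
    [0,0,0],
    [0,0,0],
    [0,0,0],
    [0,0,0],
    [0,0,0],
    [0,0,0],
    [0,0,0],
  ],
  jaw=[0,0,0,0,0,0,0,0],
)

```text
time: 10.07
tool_pos: [0.4995, -0.3695, 0.2777]
tool_rot: [3.139, -0.0, 0.917]
contact_force: [-1.4, 0.4, -4.0]
opening: 0.0136
grip_force: 49.9
```

Request:
apply_moves(
  delta_pos=[
    [0,0,-0.02],
    [0,0,-0.04],
    [0,0,-0.06],
    [0,0,-0.075],
    [0,0,-0.085],
    [0,0,-0.092],
    [0,0,-0.098],
    [0,0,-0.1],
  ],
  dr=[
    [0,0,0],
    [0,0,0],
    [0,0,0],
    [0,0,0],
    [0,0,0],
    [0,0,0],
    [0,0,0],
    [0,0,0],
  ],
  jaw=[0,0,0,0,0,0,0,0],
)

```text
time: 10.73
tool_pos: [0.4961, -0.3688, 0.2386]
tool_rot: [3.141, 0.0, 0.915]
contact_force: [-3.2, 1.4, 3.2]
opening: 0.0134
grip_force: 49.9
```

```bash
python3 - <<'E'
from h import *
s=telemetry.observe();print(s["tool_pos"],s["tool_rot"],s["contact_force"])
b=shot("top","t4.png");a=shot("scene","s4.png")
d=np.hstack([a[60:220,110:330],b[120:280,270:490]]);cv2.imwrite("pics/m4.png",cv2.convertScaleAbs(cv2.resize(d[:,:,::-1],None,fx=1.8,fy=1.8),alpha=1.4))
E
```

```text
[ 0.49614677 -0.3688      0.23857678] [3.14104733e+00 3.87561025e-05 9.14760900e-01] [-3.15298832  1.40865561  3.16387277]
```

View pics/m4.png

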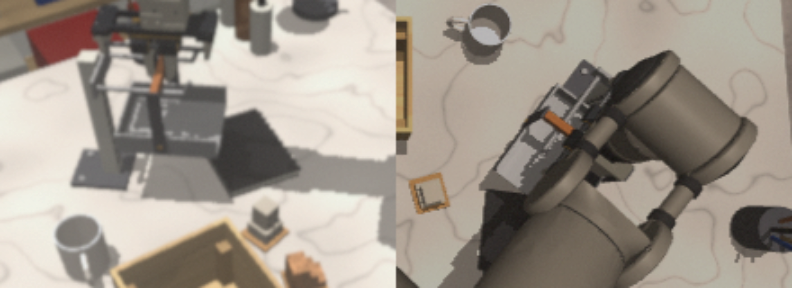

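The bar rests across both prongs with a contact force of +3.2 N. Time to release and lift away.

Request:
apply_moves(
  delta_pos=[
    [0,0,0],
    [0,0,0],
    [0,0,0],
    [0,0,0],
    [0,0,0],
    [0,0,0],
    [0,0,0],
    [0,0,0],
  ],
  dr=[
    [0,0,0],
    [0,0,0],
    [0,0,0],
    [0,0,0],
    [0,0,0],
    [0,0,0],
    [0,0,0],
    [0,0,0],
  ],
  jaw=[0.6,0.6,0.6,0.6,0.6,0.6,0.6,0.6],
)

```text
time: 11.5
tool_pos: [0.4963, -0.3689, 0.2379]
tool_rot: [3.141, 0.0, 0.915]
contact_force: [0.1, 0.3, 0.4]
opening: 0.0547
grip_force: 0.0
```

Request:
apply_moves(
  delta_pos=[
    [0,0,0.04],
    [0,0,0.1],
    [0,0,0.18],
    [0,0,0.25],
    [0,0,0.3],
    [0,0,0.35],
    [0,0,0.35],
    [0,0,0.35],
  ],
  dr=[
    [0,0,0],
    [0,0,0],
    [0,0,0],
    [0,0,0],
    [0,0,0],
    [0,0,0],
    [0,0,0],
    [0,0,0],
  ],
  jaw=[0.6,0.6,0.6,0.6,0.6,0.6,0.6,0.6],
)

```text
time: 12.17
tool_pos: [0.4965, -0.3691, 0.3787]
tool_rot: [3.139, 0.0, 0.915]
contact_force: [0.1, -0.4, 0.3]
opening: 0.0551
grip_force: 0.0
```

Request:
apply_moves(
  delta_pos=[
    [0.075,0.825,0],
    [0.075,0.825,0],
    [0.075,0.825,0],
    [0.075,0.825,0],
    [0.075,0.825,0],
    [0.075,0.825,0],
    [0.075,0.825,0],
    [0.075,0.825,0],
  ],
  dr=[
    [0,0,-1],
    [0,0,-1],
    [0,0,-1],
    [0,0,-1],
    [0,0,-1],
    [0,0,-1],
    [0,0,-1],
    [0,0,-1],
  ],
  jaw=[0.6,0.6,0.6,0.6,0.6,0.6,0.6,0.6],
)

```text
time: 12.83
tool_pos: [0.5254, -0.0383, 0.3763]
tool_rot: [-3.14, 0.002, 0.415]
contact_force: [0.0, -0.1, 0.3]
opening: 0.0553
grip_force: 0.0
```

Request:
apply_moves(
  delta_pos=[
    [0.1,0.8,0],
    [0.1,0.8,0],
    [0.1,0.8,0],
    [0.1,0.8,0],
    [0.1,0.8,0],
    [0.1,0.8,0],
    [0.1,0.8,0],
    [0.1,0.8,0],
  ],
  dr=[
    [0,0,-0.668],
    [0,0,-0.668],
    [0,0,-0.668],
    [0,0,-0.668],
    [0,0,-0.668],
    [0,0,-0.668],
    [0,0,-0.668],
    [0,0,-0.668],
  ],
  jaw=[0.6,0.6,0.6,0.6,0.6,0.6,0.6,0.6],
)

```text
time: 13.5
tool_pos: [0.5656, 0.2818, 0.376]
tool_rot: [3.141, 0.003, 0.081]
contact_force: [1.1, -0.6, 1.0]
opening: 0.0549
grip_force: 0.0
```

```bash
python3 - <<'E'
from h import *
s=telemetry.observe();print(s["tool_pos"],s["tool_rot"])
c=cam("wrist",s)
a=shot("wrist","w5.png");b=shot("top","t5.png")
print(proj(c,[[.618,.319,.028],[.618+.065,.319+.005,.028],[.618-.065,.319-.005,.028]]))
d=np.hstack([a,b]);cv2.imwrite("pics/m5.png",cv2.convertScaleAbs(cv2.resize(d[:,:,::-1],(800,300),interpolation=cv2.INTER_AREA),alpha=1.3))
E
```

```text
[0.56555111 0.28180397 0.37602024] [3.14080041e+00 2.80096918e-03 8.10809973e-02]
[[241.00123481 113.4878213 ]
 [240.40895401  70.15242776]
 [241.5507668  153.69541332]]
```

View pics/m5.png

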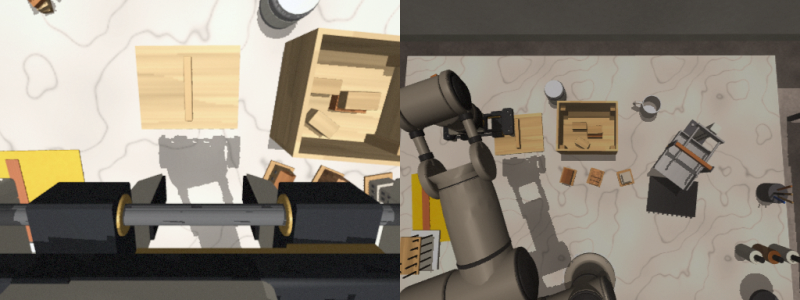

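The lath sits at (240.6,72)–(242,156) in wrist pixels, as predicted. The tray hangs on the hook and the offcuts are in the crate.

Request:
apply_moves(
  delta_pos=[
    [0.126,0.093,-0.05],
    [0.126,0.093,-0.15],
    [0.126,0.093,-0.25],
    [0.126,0.093,-0.35],
    [0.126,0.093,-0.45],
    [0.126,0.093,-0.55],
    [0.126,0.093,-0.65],
    [0.126,0.093,-0.72],
  ],
  dr=[
    [0,0,0],
    [0,0,0],
    [0,0,0],
    [0,0,0],
    [0,0,0],
    [0,0,0],
    [0,0,0],
    [0,0,0],
  ],
  jaw=[0.6,0.6,0.6,0.6,0.6,0.6,0.6,0.6],
)

```text
time: 14.27
tool_pos: [0.6139, 0.315, 0.0843]
tool_rot: [3.139, 0.007, 0.08]
contact_force: [-0.6, -0.5, -1.1]
opening: 0.0551
grip_force: 0.0
```

```bash
python3 - <<'E'
from h import *
s=telemetry.observe();print(s["tool_pos"],s["tool_rot"])
c=cam("wrist",s);a=shot("wrist","w6.png")
print(proj(c,[[.616,.319,.028],[.616+.065,.319+.005,.028],[.616-.065,.319-.005,.028]]))
np.set_printoptions(precision=3,suppress=True)
g=cv2.cvtColor(a,cv2.COLOR_RGB2GRAY).astype(int)
E
```

```text
[0.61389144 0.31495247 0.08425227] [3.13920335 0.00692463 0.08024925]
[[256.40901251 202.94346579]
 [256.34112997 112.44594916]
 [256.46657152 279.6781827 ]]
```

View pics/w6.png

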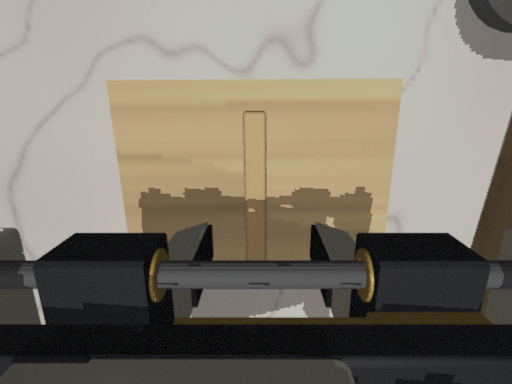

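Request:
apply_moves(
  delta_pos=[
    [0,0,-0.05],
    [0,0,-0.1],
    [0,0,-0.14],
    [0,0,-0.17],
    [0,0,-0.185],
    [0,0,-0.19],
    [0,0,-0.19],
  ],
  dr=[
    [0,0,0],
    [0,0,0],
    [0,0,0],
    [0,0,0],
    [0,0,0],
    [0,0,0],
    [0,0,0],
  ],
  jaw=[0.6,0.6,0.6,0.6,0.6,0.6,0.6],
)

```text
time: 14.9
tool_pos: [0.6167, 0.3167, 0.0142]
tool_rot: [3.141, -0.0, 0.081]
contact_force: [-0.0, 0.7, -0.4]
opening: 0.0549
grip_force: 0.0
```

Request:
apply_moves(
  delta_pos=[
    [0,0,0],
    [0,0,0],
    [0,0,0],
    [0,0,0],
    [0,0,0],
    [0,0,0],
    [0,0,0],
    [0,0,0],
  ],
  dr=[
    [0,0,0],
    [0,0,0],
    [0,0,0],
    [0,0,0],
    [0,0,0],
    [0,0,0],
    [0,0,0],
    [0,0,0],
  ],
  jaw=[0,0,0,0,0,0,0,0],
)

```text
time: 15.57
tool_pos: [0.6166, 0.3172, 0.0142]
tool_rot: [-3.141, -0.0, 0.081]
contact_force: [-0.1, 0.9, 0.9]
opening: 0.0152
grip_force: 50.0
```

Request:
apply_moves(
  delta_pos=[
    [0,0,0],
    [0,0,0],
    [0,0,-0.006],
    [0,0,-0.012],
    [0,0,-0.015],
    [0,0,-0.015],
    [0,0,-0.015],
    [0,0,-0.015],
  ],
  dr=[
    [0,0,0],
    [0,0,0],
    [0,0,0],
    [0,0,0],
    [0,0,0],
    [0,0,0],
    [0,0,0],
    [0,0,0],
  ],
  jaw=[0.4,0.4,0.4,0.4,0.3,0,0,0],
)

```text
time: 16.23
tool_pos: [0.6165, 0.3169, 0.0079]
tool_rot: [3.141, 0.0, 0.081]
contact_force: [-0.4, -0.3, -1.8]
opening: 0.0151
grip_force: 50.0
```

Request:
apply_moves(
  delta_pos=[
    [0,0,0],
    [0,0,0],
    [0,0,0],
    [0,0,0],
    [0,0,0],
    [0,0,0],
  ],
  dr=[
    [0,0,0],
    [0,0,0],
    [0,0,0],
    [0,0,0],
    [0,0,0],
    [0,0,0],
  ],
  jaw=[0,0,0,0,0,0],
)

```text
time: 16.73
tool_pos: [0.6165, 0.3168, 0.0079]
tool_rot: [3.141, 0.0, 0.081]
contact_force: [0.2, 0.5, -1.9]
opening: 0.0158
grip_force: 50.0
```

Request:
apply_moves(
  delta_pos=[
    [0,0,0.03],
    [0,0,0.08],
    [0,0,0.15],
    [0,0,0.23],
    [0,0,0.31],
    [0,0,0.39],
    [0,0,0.46],
    [0,0,0.5],
  ],
  dr=[
    [0,0,0],
    [0,0,0],
    [0,0,0],
    [0,0,0],
    [0,0,0],
    [0,0,0],
    [0,0,0],
    [0,0,0],
  ],
  jaw=[0,0,0,0,0,0,0,0],
)

```text
time: 17.4
tool_pos: [0.6174, 0.3172, 0.2135]
tool_rot: [-3.14, -0.006, 0.081]
contact_force: [0.4, 0.8, -1.2]
opening: 0.016
grip_force: 50.0
```

Request:
apply_moves(
  delta_pos=[
    [0,-0.05,0],
    [0,-0.13,0],
    [0.01,-0.23,0],
    [0.02,-0.33,0],
    [0.02,-0.43,0],
    [0.02,-0.53,0],
    [0.02,-0.63,0],
    [0.02,-0.7,0],
  ],
  dr=[
    [0,0,0],
    [0,0,-0.05],
    [0,0,-0.1],
    [0,0,-0.165],
    [0,0,-0.165],
    [0,0,-0.165],
    [0,0,-0.165],
    [0,0,-0.165],
  ],
  jaw=[0,0,0,0,0,0,0,0],
)

```text
time: 18.07
tool_pos: [0.6241, 0.0333, 0.209]
tool_rot: [3.14, -0.001, -0.003]
contact_force: [0.7, -0.0, -2.1]
opening: 0.0154
grip_force: 50.0
```

Request:
apply_moves(
  delta_pos=[
    [0,-0.04,0],
    [0,-0.06,0],
    [0,-0.073,0],
    [0,-0.073,0],
    [0,-0.073,0],
    [0,-0.073,0],
  ],
  dr=[
    [0,0,0],
    [0,0,0],
    [0,0,0],
    [0,0,0],
    [0,0,0],
    [0,0,0],
  ],
  jaw=[0,0,0,0,0,0],
)

```text
time: 18.57
tool_pos: [0.6245, 0.0091, 0.208]
tool_rot: [-3.141, 0.0, -0.0]
contact_force: [0.4, 0.8, -2.1]
opening: 0.0157
grip_force: 50.0
```

```bash
python3 - <<'E'
from h import *
np.set_printoptions(precision=4,suppress=True)
s=telemetry.observe();print(s["tool_pos"],s["tool_rot"])
c=cam("wrist",s);a=shot("wrist","w7.png")
X=s["tool_pos"]
zu=X[2]-.0079
print("div front corners pred",proj(c,[[X[0]+.087,X[1]+s_*.108,zu+.006] for s_ in(1,-1)]).ravel())
print("crate far outer",proj(c,[[.725,.008+.121*s_,.15] for s_ in(1,-1)]).ravel(),"inner",proj(c,[[.717,.008+.113*s_,.15] for s_ in(1,-1)]).ravel())
cv2.imwrite("pics/w7b.png",cv2.convertScaleAbs(cv2.resize(a[:260,:,::-1],None,fx=1.55,fy=1.55),alpha=1.4))
E
```

```text
[0.6245 0.0091 0.208 ] [-3.1413  0.0001 -0.0001]
div front corners pred [ 43.942   76.6736 480.47    76.6981]
crate far outer [ 79.9994  61.4382 447.3296  61.4452] inner [ 93.9894  74.3785 433.259   74.3957]
```

View pics/w7b.png

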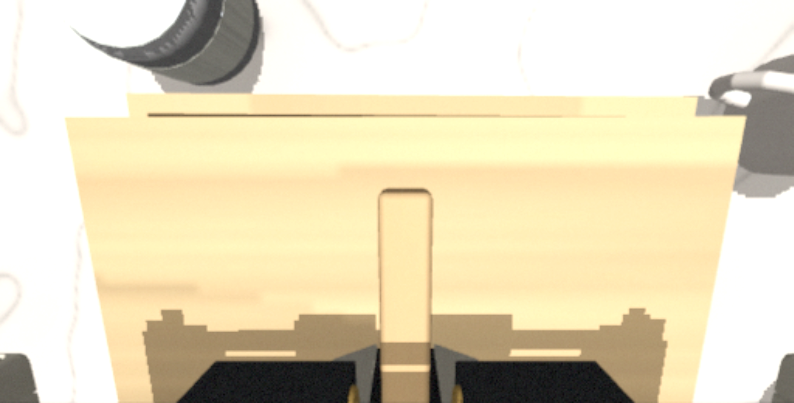

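The divider corners sit within about 1 mm of prediction, and the crate reads about 1.5 mm toward −y. I'll correct for that and lower.

Request:
apply_moves(
  delta_pos=[
    [0,-0.006,0],
    [0,-0.006,-0.03],
    [0,-0.006,-0.06],
    [0,-0.006,-0.09],
    [0,-0.006,-0.12],
    [0,-0.006,-0.14],
    [0,-0.006,-0.15],
    [0,-0.006,-0.15],
  ],
  dr=[
    [0,0,-0.01],
    [0,0,-0.01],
    [0,0,-0.01],
    [0,0,-0.01],
    [0,0,-0.01],
    [0,0,-0.01],
    [0,0,-0.01],
    [0,0,-0.01],
  ],
  jaw=[0,0,0,0,0,0,0,0],
)

```text
time: 19.28
tool_pos: [0.6241, 0.0056, 0.147]
tool_rot: [-3.142, 0.002, -0.006]
contact_force: [-0.2, 1.2, -2.2]
opening: 0.0157
grip_force: 50.0
```

Request:
apply_moves(
  delta_pos=[
    [0,0,-0.015],
    [0,0,-0.03],
    [0,0,-0.045],
    [0,0,-0.06],
    [0,0,-0.07],
    [0,0,-0.08],
    [0,0,-0.086],
    [0,0,-0.086],
  ],
  dr=[
    [0,0,0],
    [0,0,0],
    [0,0,0],
    [0,0,0],
    [0,0,0],
    [0,0,0],
    [0,0,0],
    [0,0,0],
  ],
  jaw=[0,0,0,0,0,0,0,0],
)

```text
time: 19.95
tool_pos: [0.6245, 0.0053, 0.1133]
tool_rot: [3.142, 0.0, -0.007]
contact_force: [-0.1, -0.2, -1.2]
opening: 0.0155
grip_force: 50.0
```

Request:
apply_moves(
  delta_pos=[
    [0,0,-0.003],
    [0,0,-0.003],
    [0,0,-0.003],
    [0,0,-0.003],
    [0,0,-0.003],
    [0,0,0.05],
    [0,0,0.15],
    [0,0,0.25],
  ],
  dr=[
    [0,0,0],
    [0,0,0],
    [0,0,0],
    [0,0,0],
    [0,0,0],
    [0,0,0],
    [0,0,0],
    [0,0,0],
  ],
  jaw=[0.5,0.5,0.5,0.5,0.5,0.5,0.5,0.5],
)

```text
time: 20.62
tool_pos: [0.6236, 0.0053, 0.2134]
tool_rot: [-3.141, 0.004, -0.007]
contact_force: [1.7, -0.6, 0.9]
opening: 0.0456
grip_force: 0.0
```

Request:
apply_moves(
  delta_pos=[
    [-0.05,0.1,0.05],
    [-0.15,0.2,0.1],
    [-0.3,0.3,0.15],
    [-0.4,0.4,0.15],
    [-0.5,0.5,0.15],
    [-0.5,0.6,0.15],
    [-0.5,0.7,0.15],
    [-0.5,0.7,0.15],
  ],
  dr=[
    [0,0,0],
    [0,0,0],
    [0,0,0],
    [0,0,0],
    [0,0,0],
    [0,0,0],
    [0,0,0],
    [0,0,0],
  ],
  jaw=[1,1,1,1,1,1,1,1],
)

```text
time: 21.28
tool_pos: [0.4332, 0.2609, 0.2734]
tool_rot: [-3.141, -0.002, -0.007]
contact_force: [0.7, 0.5, 0.5]
opening: 0.0906
grip_force: 0.0
```

```bash
python3 - <<'E'
from h import *
b=shot("top","t8.png")
d=b[110:245,190:320,::-1];cv2.imwrite("pics/m8.png",cv2.convertScaleAbs(cv2.resize(d,None,fx=4.4,fy=4.4,interpolation=cv2.INTER_CUBIC),alpha=1.5))
E
```

```text
(no output)
```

View pics/m8.png

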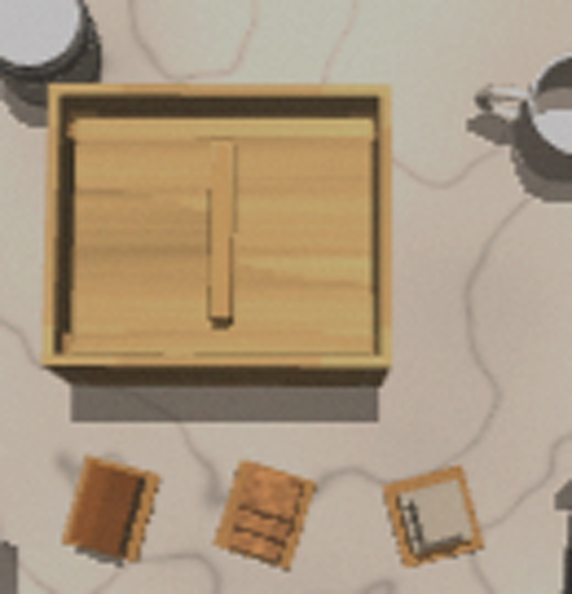

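The divider lies flat on the posts and the three models haven't moved: house (215,225.5), terraces (250.5,227), tower (288.4,227). That was my 14th picture, so everything from here is measured numerically.

```bash
cat >> h.py <<'E'
def models(im,lo=300.,box=((200,205),(310,250))):
    """contours of saturated (wood/cork/card) blobs in the top view near the models"""
    c=cam("top"); hsv=cv2.cvtColor(im,cv2.COLOR_RGB2HSV); m=(hsv[:,:,1]>75).astype(np.uint8)
    (x0,y0),(x1,y1)=box; M=np.zeros_like(m); M[y0:y1,x0:x1]=m[y0:y1,x0:x1]; M=cv2.morphologyEx(M,cv2.MORPH_CLOSE,np.ones((5,5)))
    for q in cv2.findContours(M,cv2.RETR_EXTERNAL,cv2.CHAIN_APPROX_NONE)[0]:
        if cv2.contourArea(q)<120: continue
        P=ray(c,q[:,0,:],.006)[:,:2].astype(np.float32); r=cv2.minAreaRect(P*1000); print(np.round(r[0],1),np.round(r[1],1),round(r[2],1),"px",np.round(q[:,0].mean(0),1))
E
python3 - <<'E'
from h import *
im=eyes.read_camera("top"); models(im)
s=telemetry.observe();print(s["tool_pos"],s["tool_rot"])
E
```

```text
[ 424.5 -151.7] [67.2 65.2] 15.1 px [288.  226.9]
[426.2 -21.8] [61.5 69.6] 71.7 px [249.6 226.4]
[430.4  97. ] [61.6 70.3] 74.9 px [214.5 225.2]
[0.43205178 0.26440616 0.27326047] [-3.13920509e+00 -7.14208883e-04  1.56344437e-05]
```

Request:
apply_moves(
  delta_pos=[
    [-0.005,-0.1,0],
    [-0.005,-0.2,0],
    [-0.005,-0.3,-0.02],
    [-0.005,-0.38,-0.1],
    [-0.005,-0.42,-0.2],
    [-0.005,-0.42,-0.3],
    [-0.005,-0.42,-0.38],
    [-0.005,-0.42,-0.42],
  ],
  dr=[
    [0,0,-0.1],
    [0,0,-0.3],
    [0,0,-0.496],
    [0,0,-0.496],
    [0,0,-0.496],
    [0,0,-0.496],
    [0,0,-0.496],
    [0,0,-0.496],
  ],
  jaw=[1,1,1,1,1,1,1,1],
)

```text
time: 22.05
tool_pos: [0.4303, 0.0901, 0.1009]
tool_rot: [3.14, 0.005, -0.257]
contact_force: [0.2, -0.6, 0.1]
opening: 0.0918
grip_force: 0.0
```

Request:
apply_moves(
  delta_pos=[
    [0,0,-0.05],
    [0,0,-0.1],
    [0,0,-0.15],
    [0,0,-0.19],
    [0,0,-0.21],
    [0,0,-0.22],
    [0,0,-0.22],
    [0,0,-0.22],
  ],
  dr=[
    [0,0,0],
    [0,0,0],
    [0,0,0],
    [0,0,0],
    [0,0,0],
    [0,0,0],
    [0,0,0],
    [0,0,0],
  ],
  jaw=[1,1,1,1,1,1,1,1],
)

```text
time: 22.72
tool_pos: [0.4331, 0.0915, 0.017]
tool_rot: [-3.141, -0.001, -0.255]
contact_force: [0.6, -0.9, 0.6]
opening: 0.0916
grip_force: 0.0
```

Request:
apply_moves(
  delta_pos=[
    [0,0,0],
    [0,0,0],
    [0,0,0],
    [0,0,0],
    [0,0,0],
    [0,0,0],
    [0,0,0],
    [0,0,0],
  ],
  dr=[
    [0,0,0],
    [0,0,0],
    [0,0,0],
    [0,0,0],
    [0,0,0],
    [0,0,0],
    [0,0,0],
    [0,0,0],
  ],
  jaw=[0.3,0.3,0.3,0.3,0.3,0.3,0.3,0.3],
  force=25,
)

```text
time: 23.38
tool_pos: [0.4326, 0.0917, 0.0164]
tool_rot: [3.142, 0.0, -0.255]
contact_force: [0.3, 1.3, -0.0]
opening: 0.0433
grip_force: 0.4
```

Request:
apply_moves(
  delta_pos=[
    [0,0,0],
    [0,0,0],
    [0,0,0],
    [0,0,0],
    [0,0,0],
    [0,0,0],
  ],
  dr=[
    [0,0,0],
    [0,0,0],
    [0,0,0],
    [0,0,0],
    [0,0,0],
    [0,0,0],
  ],
  jaw=[0.2,0.2,0.2,0.2,0.2,0.2],
)

```text
time: 23.88
tool_pos: [0.4326, 0.0917, 0.0164]
tool_rot: [3.142, -0.0, -0.255]
contact_force: [0.5, 0.8, -0.2]
opening: 0.0381
grip_force: 25.0
```

Request:
apply_moves(
  delta_pos=[
    [0,0,0.02],
    [0,0,0.07],
    [0,0,0.14],
    [0,0,0.22],
    [0,0,0.3],
    [0,0,0.38],
    [0,0,0.45],
    [0,0,0.48],
  ],
  dr=[
    [0,0,0],
    [0,0,0],
    [0,0,0],
    [0,0,0],
    [0,0,0],
    [0,0,0],
    [0,0,0],
    [0,0,0],
  ],
  jaw=[0.2,0.2,0.2,0.2,0.2,0.2,0.2,0.2],
)

```text
time: 24.55
tool_pos: [0.4337, 0.0916, 0.2127]
tool_rot: [-3.14, -0.006, -0.255]
contact_force: [0.9, -0.8, -1.0]
opening: 0.0381
grip_force: 25.0
```

Request:
apply_moves(
  delta_pos=[
    [0.04,0,0],
    [0.1,-0.02,0],
    [0.17,-0.03,0],
    [0.25,-0.04,0],
    [0.33,-0.06,0],
    [0.41,-0.072,0],
    [0.47,-0.072,0],
    [0.49,-0.072,0],
  ],
  dr=[
    [0,0,0.1],
    [0,0,0.2],
    [0,0,0.3],
    [0,0,0.4],
    [0,0,0.51],
    [0,0,0.51],
    [0,0,0.51],
    [0,0,0.51],
  ],
  jaw=[0.2,0.2,0.2,0.2,0.2,0.2,0.2,0.2],
)

```text
time: 25.22
tool_pos: [0.6309, 0.062, 0.2079]
tool_rot: [3.141, -0.0, -0.001]
contact_force: [-1.1, -1.0, -1.9]
opening: 0.0375
grip_force: 25.0
```

Request:
apply_moves(
  delta_pos=[
    [0,0,-0.03],
    [0,0,-0.07],
    [0,0,-0.11],
    [0,0,-0.145],
    [0,0,-0.17],
    [0,0,-0.185],
    [0,0,-0.195],
    [0,0,-0.195],
  ],
  dr=[
    [0,0,0],
    [0,0,0],
    [0,0,0],
    [0,0,0],
    [0,0,0],
    [0,0,0],
    [0,0,0],
    [0,0,0],
  ],
  jaw=[0.2,0.2,0.2,0.2,0.2,0.2,0.2,0.2],
)

```text
time: 25.88
tool_pos: [0.6283, 0.0628, 0.13]
tool_rot: [3.141, 0.001, 0.0]
contact_force: [0.3, 0.1, -0.7]
opening: 0.0379
grip_force: 25.0
```

Down another 2.5 mm, then release to 56 mm and lift.

Request:
apply_moves(
  delta_pos=[
    [0,0,-0.003],
    [0,0,-0.006],
    [0,0,-0.006],
    [0,0,-0.006],
  ],
  dr=[
    [0,0,0],
    [0,0,0],
    [0,0,0],
    [0,0,0],
  ],
  jaw=[0.2,0.2,0.2,0.2],
)

```text
time: 26.22
tool_pos: [0.6288, 0.0629, 0.1285]
tool_rot: [3.141, -0.001, 0.0]
contact_force: [-0.4, -0.5, -0.2]
opening: 0.0377
grip_force: 25.0
```

Request:
apply_moves(
  delta_pos=[
    [0,0,0],
    [0,0,0],
    [0,0,0],
    [0,0,0.03],
    [0,0,0.08],
    [0,0,0.16],
    [0,0,0.24],
    [0,0,0.3],
  ],
  dr=[
    [0,0,0],
    [0,0,0],
    [0,0,0],
    [0,0,0],
    [0,0,0],
    [0,0,0],
    [0,0,0],
    [0,0,0],
  ],
  jaw=[0.58,0.58,0.58,0.58,0.58,0.58,0.58,0.58],
)

```text
time: 26.88
tool_pos: [0.629, 0.0629, 0.251]
tool_rot: [3.141, -0.003, 0.0]
contact_force: [0.4, 0.4, -0.1]
opening: 0.0533
grip_force: 0.0
```

Request:
apply_moves(
  delta_pos=[
    [-0.1,0,0],
    [-0.2,0.1,0],
    [-0.3,0.2,0],
    [-0.4,0.3,0],
    [-0.45,0.4,0],
    [-0.45,0.45,0],
    [-0.45,0.45,0],
    [-0.45,0.45,0],
  ],
  dr=[
    [0,0,-0.1],
    [0,0,-0.3],
    [0,0,-0.5],
    [0,0,-0.62],
    [0,0,-0.62],
    [0,0,-0.62],
    [0,0,-0.62],
    [0,0,-0.62],
  ],
  jaw=[1,1,1,1,1,1,1,1],
)

```text
time: 27.55
tool_pos: [0.4464, 0.2464, 0.2486]
tool_rot: [-3.14, 0.0, -0.305]
contact_force: [0.8, -0.2, -0.5]
opening: 0.0915
grip_force: 0.0
```

```bash
python3 - <<'E'
from h import *
im=eyes.read_camera("top"); cv2.imwrite("pics/t9.png",im[:,:,::-1]); models(im)
s=telemetry.observe();print(s["tool_pos"],s["tool_rot"])
c=cam("top");k=(cv2.cvtColor(im,cv2.COLOR_RGB2HSV)); print("house pred px",proj(c,[.625,.063,.178]))
E
```

```text
[ 424.5 -151.7] [67.2 65.2] 15.1 px [288.  226.9]
[426.2 -21.8] [61.5 69.6] 71.7 px [249.6 226.4]
[0.44752905 0.24461902 0.24845343] [-3.14109678e+00 -5.42106644e-04 -3.05737105e-01]
house pred px [[220.26200407 158.98449356]]
```

Request:
apply_moves(
  delta_pos=[
    [-0.01,-0.1,0],
    [-0.02,-0.2,0],
    [-0.03,-0.3,0],
    [-0.034,-0.4,0],
    [-0.034,-0.5,-0.05],
    [-0.034,-0.59,-0.12],
    [-0.034,-0.65,-0.2],
    [-0.034,-0.672,-0.28],
  ],
  dr=[
    [0,0,0],
    [0,0,0],
    [0,0,0],
    [0,0,0],
    [0,0,0],
    [0,0,0],
    [0,0,0],
    [0,0,0],
  ],
  jaw=[1,1,1,1,1,1,1,1],
)

```text
time: 28.27
tool_pos: [0.436, -0.0303, 0.1361]
tool_rot: [3.141, -0.005, -0.313]
contact_force: [1.1, 0.4, -0.8]
opening: 0.0919
grip_force: 0.0
```

Request:
apply_moves(
  delta_pos=[
    [0,0,0],
    [0,0,-0.06],
    [0,0,-0.12],
    [0,0,-0.18],
    [0,0,-0.23],
    [0,0,-0.265],
    [0,0,-0.282],
    [0,0,-0.282],
  ],
  dr=[
    [0,0,0],
    [0,0,0],
    [0,0,0],
    [0,0,0],
    [0,0,0],
    [0,0,0],
    [0,0,0],
    [0,0,0],
  ],
  jaw=[1,1,1,1,1,1,1,1],
)

```text
time: 28.93
tool_pos: [0.4351, -0.0259, 0.0231]
tool_rot: [3.141, 0.001, -0.31]
contact_force: [-1.0, -0.4, 0.4]
opening: 0.0915
grip_force: 0.0
```

Request:
apply_moves(
  delta_pos=[
    [0,0,0],
    [0,0,0],
    [0,0,0],
    [0,0,0],
    [0,0,0],
    [0,0,0],
    [0,0,0],
    [0,0,0],
  ],
  dr=[
    [0,0,0],
    [0,0,0],
    [0,0,0],
    [0,0,0],
    [0,0,0],
    [0,0,0],
    [0,0,0],
    [0,0,0],
  ],
  jaw=[0.25,0.25,0.25,0.25,0.25,0.25,0.25,0.25],
)

```text
time: 29.6
tool_pos: [0.435, -0.026, 0.0233]
tool_rot: [3.142, -0.0, -0.31]
contact_force: [0.7, 0.7, 0.3]
opening: 0.0429
grip_force: 0.0
```

Request:
apply_moves(
  delta_pos=[
    [0,0,0],
    [0,0,0],
    [0,0,0],
    [0,0,0],
    [0,0,0],
  ],
  dr=[
    [0,0,0],
    [0,0,0],
    [0,0,0],
    [0,0,0],
    [0,0,0],
  ],
  jaw=[0.2,0.2,0.2,0.2,0.2],
)

```text
time: 30.02
tool_pos: [0.435, -0.026, 0.0233]
tool_rot: [3.141, -0.0, -0.31]
contact_force: [0.4, -0.8, 2.0]
opening: 0.0418
grip_force: 25.0
```

Request:
apply_moves(
  delta_pos=[
    [0,0,0.02],
    [0,0,0.07],
    [0,0,0.14],
    [0,0,0.22],
    [0,0,0.3],
    [0,0,0.38],
    [0,0,0.45],
    [0,0,0.48],
  ],
  dr=[
    [0,0,0],
    [0,0,0],
    [0,0,0],
    [0,0,0],
    [0,0,0],
    [0,0,0],
    [0,0,0],
    [0,0,0],
  ],
  jaw=[0.2,0.2,0.2,0.2,0.2,0.2,0.2,0.2],
)

```text
time: 30.68
tool_pos: [0.4362, -0.0262, 0.2194]
tool_rot: [-3.141, -0.006, -0.31]
contact_force: [1.1, -0.4, -1.7]
opening: 0.0417
grip_force: 25.0
```

Request:
apply_moves(
  delta_pos=[
    [0.04,0,0],
    [0.11,-0.02,0],
    [0.19,-0.03,0],
    [0.28,-0.04,0],
    [0.38,-0.06,0],
    [0.48,-0.07,0],
    [0.56,-0.07,0],
    [0.6075,-0.07,0],
  ],
  dr=[
    [0,0,0.1],
    [0,0,0.22],
    [0,0,0.34],
    [0,0,0.46],
    [0,0,0.58],
    [0,0,0.62],
    [0,0,0.62],
    [0,0,0.62],
  ],
  jaw=[0.2,0.2,0.2,0.2,0.2,0.2,0.2,0.2],
)

```text
time: 31.35
tool_pos: [0.6802, -0.0541, 0.2144]
tool_rot: [-3.141, 0.0, 0.0]
contact_force: [-0.3, 0.3, -0.9]
opening: 0.0422
grip_force: 25.0
```

Request:
apply_moves(
  delta_pos=[
    [0,0,-0.01],
    [0,0,-0.05],
    [0,0,-0.09],
    [0,0,-0.13],
    [0,0,-0.16],
    [0,0,-0.18],
    [0,0,-0.193],
    [0,0,-0.195],
  ],
  dr=[
    [0,0,0],
    [0,0,0],
    [0,0,0],
    [0,0,0],
    [0,0,0],
    [0,0,0],
    [0,0,0],
    [0,0,0],
  ],
  jaw=[0.2,0.2,0.2,0.2,0.2,0.2,0.2,0.2],
)

```text
time: 32.02
tool_pos: [0.6772, -0.0539, 0.1365]
tool_rot: [-3.141, 0.002, 0.0]
contact_force: [-0.1, 0.1, -0.6]
opening: 0.0419
grip_force: 25.0
```

Request:
apply_moves(
  delta_pos=[
    [0,0,-0.003],
    [0,0,-0.006],
    [0,0,-0.006],
    [0,0,-0.006],
  ],
  dr=[
    [0,0,0],
    [0,0,0],
    [0,0,0],
    [0,0,0],
  ],
  jaw=[0.2,0.2,0.2,0.2],
)

```text
time: 32.35
tool_pos: [0.6782, -0.054, 0.1354]
tool_rot: [3.141, -0.001, 0.0]
contact_force: [-0.3, -0.4, -0.9]
opening: 0.0417
grip_force: 25.0
```

Request:
apply_moves(
  delta_pos=[
    [0,0,-0.003],
    [0,0,-0.003],
    [0,0,-0.003],
    [0,0,-0.003],
    [0,0,-0.003],
    [0,0,0.05],
    [0,0,0.14],
    [0,0,0.24],
  ],
  dr=[
    [0,0,0],
    [0,0,0],
    [0,0,0],
    [0,0,0],
    [0,0,0],
    [0,0,0],
    [0,0,0],
    [0,0,0],
  ],
  jaw=[0.2,0.6,0.6,0.6,0.6,0.6,0.6,0.6],
)

```text
time: 33.02
tool_pos: [0.6768, -0.0537, 0.2297]
tool_rot: [-3.141, 0.005, 0.0]
contact_force: [1.5, -0.3, 0.6]
opening: 0.0553
grip_force: 0.0
```

Request:
apply_moves(
  delta_pos=[
    [-0.1,0.1,0],
    [-0.2,0.2,0],
    [-0.3,0.3,0],
    [-0.4,0.4,0],
    [-0.48,0.5,0],
    [-0.55,0.55,0],
    [-0.55,0.55,0],
    [-0.55,0.55,0],
  ],
  dr=[
    [0,0,0.1],
    [0,0,0.3],
    [0,0,0.5],
    [0,0,0.506],
    [0,0,0.506],
    [0,0,0.506],
    [0,0,0.506],
    [0,0,0.506],
  ],
  jaw=[1,1,1,1,1,1,1,1],
)

```text
time: 33.68
tool_pos: [0.4544, 0.1686, 0.2312]
tool_rot: [-3.14, 0.001, 0.255]
contact_force: [0.1, 0.1, 0.7]
opening: 0.0918
grip_force: 0.0
```

```bash
python3 - <<'E'
from h import *
im=eyes.read_camera("top"); cv2.imwrite("pics/t10.png",im[:,:,::-1]); models(im)
s=telemetry.observe();print(s["tool_pos"],s["tool_rot"])
E
```

```text
[ 424.5 -151.8] [67.2 65. ] 15.1 px [288.  226.9]
[0.45338179 0.16972056 0.23132056] [-3.13967266e+00  1.25668888e-03  2.56862722e-01]
```

Request:
apply_moves(
  delta_pos=[
    [-0.02,-0.1,0],
    [-0.04,-0.2,0],
    [-0.06,-0.3,0],
    [-0.0835,-0.4,0],
    [-0.0835,-0.5,0],
    [-0.0835,-0.6,0],
    [-0.0835,-0.7,0],
    [-0.0835,-0.795,-0.05],
  ],
  dr=[
    [0,0,0],
    [0,0,0],
    [0,0,0],
    [0,0,0],
    [0,0,0],
    [0,0,0],
    [0,0,0],
    [0,0,0],
  ],
  jaw=[1,1,1,1,1,1,1,1],
)

```text
time: 34.4
tool_pos: [0.4262, -0.1544, 0.2144]
tool_rot: [3.136, -0.006, 0.253]
contact_force: [0.7, -0.6, -0.6]
opening: 0.092
grip_force: 0.0
```

Request:
apply_moves(
  delta_pos=[
    [0,0,-0.02],
    [0,0,-0.08],
    [0,0,-0.16],
    [0,0,-0.24],
    [0,0,-0.32],
    [0,0,-0.39],
    [0,0,-0.43],
    [0,0,-0.43],
  ],
  dr=[
    [0,0,0],
    [0,0,0],
    [0,0,0],
    [0,0,0],
    [0,0,0],
    [0,0,0],
    [0,0,0],
    [0,0,0],
  ],
  jaw=[1,1,1,1,1,1,1,1],
)

```text
time: 35.07
tool_pos: [0.4226, -0.1498, 0.0365]
tool_rot: [-3.137, 0.005, 0.253]
contact_force: [-1.0, 1.1, -0.8]
opening: 0.0917
grip_force: 0.0
```

Request:
apply_moves(
  delta_pos=[
    [0,0,0],
    [0,0,0],
    [0,0,0],
    [0,0,0],
    [0,0,0],
    [0,0,0],
    [0,0,0],
    [0,0,0],
  ],
  dr=[
    [0,0,0],
    [0,0,0],
    [0,0,0],
    [0,0,0],
    [0,0,0],
    [0,0,0],
    [0,0,0],
    [0,0,0],
  ],
  jaw=[0.25,0.25,0.25,0.25,0.25,0.25,0.25,0.25],
)

```text
time: 35.73
tool_pos: [0.4246, -0.1508, 0.0396]
tool_rot: [3.141, -0.0, 0.253]
contact_force: [0.0, 0.4, -0.0]
opening: 0.0429
grip_force: 0.0
```

Request:
apply_moves(
  delta_pos=[
    [0,0,0],
    [0,0,0],
    [0,0,0],
    [0,0,0],
    [0,0,0],
    [0,0,0],
  ],
  dr=[
    [0,0,0],
    [0,0,0],
    [0,0,0],
    [0,0,0],
    [0,0,0],
    [0,0,0],
  ],
  jaw=[0.15,0.15,0.15,0.15,0.15,0.15],
)

```text
time: 36.23
tool_pos: [0.4247, -0.1509, 0.0395]
tool_rot: [3.141, -0.0, 0.253]
contact_force: [-0.2, -0.6, 1.9]
opening: 0.0335
grip_force: 25.0
```

Request:
apply_moves(
  delta_pos=[
    [0,0,0.02],
    [0,0,0.07],
    [0,0,0.14],
    [0,0,0.22],
    [0,0,0.3],
    [0,0,0.39],
    [0,0,0.46],
    [0,0,0.5],
  ],
  dr=[
    [0,0,0],
    [0,0,0],
    [0,0,0],
    [0,0,0],
    [0,0,0],
    [0,0,0],
    [0,0,0],
    [0,0,0],
  ],
  jaw=[0.15,0.15,0.15,0.15,0.15,0.15,0.15,0.15],
)

```text
time: 36.9
tool_pos: [0.4252, -0.151, 0.2433]
tool_rot: [3.138, -0.004, 0.253]
contact_force: [0.0, 0.3, -1.0]
opening: 0.034
grip_force: 25.0
```

Request:
apply_moves(
  delta_pos=[
    [0.03,0.02,0],
    [0.09,0.06,0],
    [0.16,0.1,0],
    [0.24,0.15,0],
    [0.32,0.2,0],
    [0.37,0.235,0],
    [0.39,0.245,0],
    [0.39,0.245,0],
  ],
  dr=[
    [0,0,-0.1],
    [0,0,-0.2],
    [0,0,-0.3],
    [0,0,-0.4],
    [0,0,-0.506],
    [0,0,-0.506],
    [0,0,-0.506],
    [0,0,-0.506],
  ],
  jaw=[0.15,0.15,0.15,0.15,0.15,0.15,0.15,0.15],
)

```text
time: 37.57
tool_pos: [0.5813, -0.0515, 0.2388]
tool_rot: [-3.141, 0.001, 0.003]
contact_force: [-1.2, -0.4, -0.7]
opening: 0.0337
grip_force: 25.0
```

Request:
apply_moves(
  delta_pos=[
    [0,0,-0.02],
    [0,0,-0.06],
    [0,0,-0.1],
    [0,0,-0.14],
    [0,0,-0.175],
    [0,0,-0.2],
    [0,0,-0.214],
    [0,0,-0.216],
  ],
  dr=[
    [0,0,0],
    [0,0,0],
    [0,0,0],
    [0,0,0],
    [0,0,0],
    [0,0,0],
    [0,0,0],
    [0,0,0],
  ],
  jaw=[0.15,0.15,0.15,0.15,0.15,0.15,0.15,0.15],
)

```text
time: 38.23
tool_pos: [0.5794, -0.0534, 0.152]
tool_rot: [-3.141, 0.002, -0.001]
contact_force: [-0.1, -0.3, -0.4]
opening: 0.034
grip_force: 25.0
```

Request:
apply_moves(
  delta_pos=[
    [0,0,-0.003],
    [0,0,-0.006],
    [0,0,-0.008],
    [0,0,-0.008],
  ],
  dr=[
    [0,0,0],
    [0,0,0],
    [0,0,0],
    [0,0,0],
  ],
  jaw=[0.15,0.15,0.15,0.15],
)

```text
time: 38.57
tool_pos: [0.5809, -0.053, 0.1505]
tool_rot: [3.141, -0.001, 0.0]
contact_force: [0.2, -0.2, 0.1]
opening: 0.0338
grip_force: 25.0
```

Contact is made, so I'll release, lift, back away and verify.

Request:
apply_moves(
  delta_pos=[
    [0,0,0],
    [0,0,0],
    [0,0,0],
    [0,0,0],
    [0,0,0.05],
    [0,0,0.1],
    [0,0,0.2],
    [0,0,0.3],
  ],
  dr=[
    [0,0,0],
    [0,0,0],
    [0,0,0],
    [0,0,0],
    [0,0,0],
    [0,0,0],
    [0,0,0],
    [0,0,0],
  ],
  jaw=[0.6,0.6,0.6,0.6,0.6,0.6,0.6,0.6],
)

```text
time: 39.23
tool_pos: [0.5797, -0.0526, 0.2701]
tool_rot: [-3.141, 0.003, 0.0]
contact_force: [1.3, -0.6, 0.5]
opening: 0.0552
grip_force: 0.0
```

Request:
apply_moves(
  delta_pos=[
    [-0.05,0.1,0],
    [-0.15,0.2,0],
    [-0.25,0.3,0],
    [-0.35,0.4,0],
    [-0.45,0.5,0],
    [-0.5,0.6,0],
    [-0.5,0.7,0],
    [-0.5,0.8,0],
  ],
  dr=[
    [0,0,0],
    [0,0,0],
    [0,0,0],
    [0,0,0],
    [0,0,0],
    [0,0,0],
    [0,0,0],
    [0,0,0],
  ],
  jaw=[0.6,0.6,0.6,0.6,0.6,0.6,0.6,0.6],
)

```text
time: 39.9
tool_pos: [0.3912, 0.2159, 0.2705]
tool_rot: [-3.142, -0.001, -0.0]
contact_force: [1.7, 0.0, -0.1]
opening: 0.0549
grip_force: 0.0
```

```bash
python3 - <<'E'
from h import *
np.set_printoptions(precision=1,suppress=True)
im=eyes.read_camera("top"); cv2.imwrite("pics/t11.png",im[:,:,::-1]); sc=shot("scene","s11.png"); c=cam("top"); cs=cam("scene")
t8=cv2.imread("pics/t8.png")[:,:,::-1]
models(im)
# change vs the picture with the bare divider, inside the crate mouth
d=(np.abs(im.astype(int)-t8).max(2)>35).astype(np.uint8); M=np.zeros_like(d); M[135:195,202:278]=d[135:195,202:278]
M=cv2.morphologyEx(M,cv2.MORPH_OPEN,np.ones((2,2)))
for q in cv2.findContours(M,cv2.RETR_EXTERNAL,cv2.CHAIN_APPROX_NONE)[0]:
    if cv2.contourArea(q)>25: print("blob",cv2.boundingRect(q),cv2.contourArea(q))
for n,x,y,a,b,h,dx in[("house",.625,.063,.035,.03,.178,0),("terr",.6687,-.054,.035,.031,.177,.016),("tower",.581,-.053,.033,.032,.189,0)]:
    p=proj(c,[[x+i*a,y+j*b,.117] for i in(1,-1) for j in(1,-1)]); print(n,"pred base",p.min(0),p.max(0),"top",proj(c,[x+dx,y,h])[0])
    u=proj(c,[x+dx,y,h])[0].astype(int); w=proj(cs,[x+dx,y,h])[0].astype(int); print("  rgb top",im[u[1]-1:u[1]+2,u[0]-1:u[0]+2].reshape(-1,3).mean(0)," scene",sc[w[1]-1:w[1]+2,w[0]-1:w[0]+2].reshape(-1,3).mean(0))
# change of tray/hook since release
t5=cv2.imread("pics/t8.png")[:,:,::-1]; dd=(np.abs(im.astype(int)-t5).max(2)>35); print("tray area changed px",dd[115:290,310:440].sum(),"lath/sheet left",dd[150:185,203:210].sum())
E
```

```text
blob (253, 180, 15, 9) 86.5
blob (253, 157, 14, 5) 40.5
blob (253, 152, 14, 3) 26.0
blob (216, 151, 14, 27) 282.5
blob (253, 145, 14, 4) 36.5
house pred base [212.6 151.9] [231.8 173.8] top [220.3 159. ]
  rgb top [80.7 49.6 28.2]  scene [111.3  78.4  55.4]
terr pred base [249.4 138.4] [269.  160.1] top [259.3 139.5]
  rgb top [116.4  79.7  50.8]  scene [151.2 114.4  85.2]
tower pred base [248.8 166.2] [269.2 186.9] top [259.1 172.9]
  rgb top [117.4 106.6  92.1]  scene [153.1 144.8 132.6]
tray area changed px 0 lath/sheet left 0
```

```bash
python3 -c "
from h import *
print(job.hand_in())"
```

```text
the job is handed in; nothing more can be done
None
```

I handed the job in at about 40 s of the 210 s limit; no verdict came back, but my last camera checks found the tray hanging on the hook and all three models standing where I set them on the divider, over the four offcuts.

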